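# Refit the ejector rod of a knock-out unit until its plunger locks

### The arm

A 6-joint arm with a two-finger parallel gripper is mounted at the origin on a cart in front of the work surface, level with it; the furniture and walls round the work are solid. World frame = base frame: x ahead of the robot, y to its left, z up, the work surface at z = 0. Lengths are in m, angles in degrees, forces in N, time in s.
With the tool pointing down it reaches from about 0.3 to 0.825 m from the base axis. Payload 5.4 kg.
Tool frame: the origin (TCP) lies at the very end of the fingers, on their centre line; the grasp point (between the pads) lies 19 mm behind it; z points along the fingers, y is the line along which they close (so a half turn about z gives the same grasp; the last joint's range is limited). The gripper opens to 92 mm and grips with 3 to 60 N. Pads are 20 mm wide; open, the fingers measure 128 mm over their backs; the gripper's body (75 mm by 189 mm) begins 69 mm behind the grasp point.
Start: joints at [-88.929, 9.076, 91.501, -0, 79.423, -12.038], TCP at [0.13, -0.56, 0.215] pointing down, gripper open.
Joint ranges: [-166.64, 166.64], [-54.1, 131.32], [10.49, 154.53], [-73.88, 253.88], [9.74, 151.15], [-171.62, 171.62]. Speed limits (degrees/s): [147.25, 147.25, 180, 180, 180, 180].

### API

Orientations are given as a 3x3 rotation matrix whose columns are the frame's x, y, z axes.
In Python, from plant import ctrl gives the robot as it stands.
- The arm moves only by the tool drive_tool, never from a script. Its argument "motion" is one flat list of numbers, 4 for each row, row after row: the shift along the tool's x, y, z normalised to -1 to 1, where 1 is 30 cm, then the turn about the tool's z normalised to -1 to 1, where 1 is 0.5 rad. In form: [tx, ty, tz, spin, tx, ty, tz, spin, ...]. A call has 1 to 20 rows; each row is the pose to reach, as a shift and turn from the pose commanded when the call began, along the tool's axes at that moment; what a row does not reach only later rows make up. A row lasts 1/8 s, in which the tool goes at most 62.5 mm and 10.7 degrees, less where a joint would pass 70% of its speed; a pose out of reach is approached as far as the arm can. A call with a number of a shift or a turn outside -1 to 1 is refused whole. A call with a gripper value outside its range is refused whole. "claw" is the opening, from -1 (shut) to 1 (fully open), so that 0 is half open, set as the call begins (left out, the last holds). The fingers move at their own pace and stop on an object; "force" is the grip in N (left out, the last holds). Time passes only in rows, so rows that repeat a pose let the fingers close. It gives the time, the measured TCP pose, the force, the opening and the grip force at its end, in the units of the state.
- ctrl.state(): the state, without advancing time (a new reading comes with each control period).
- ctrl.read_camera(name): name is "scene" or "top" or "wrist"; returns the picture (384x512x3 uint8, red, green, blue); there is no depth.
- ctrl.calibration(name): a dict with "mtx" (3x3 intrinsics, pixels), "R" (3x3) and "t" (3): a world point X has camera coordinates R X + t. Camera axes: x right, y down, z forward; pixel columns grow to the right and rows downward; lengths in m; the calibration is good to about 2 mm. The wrist camera is an equidistant fisheye: a pixel r from the principal point sees the ray r / f radians off the axis. A picture is of the moment at which its call begins: read the wrist's pose just before it. calibration takes no time and is no camera call; for the wrist camera it gives the pose at the moment of the call.
- ctrl.hand_in(): hands the job in; it is judged then, once.
The state is a dict: "clock": time; "qpos": joint angles; "joint_velocities": joint speeds; "tau": joint torques, N m; "ee_pos": TCP position; "orientation": TCP orientation; "wrist_force": force on the tool from outside, world axes, zero at the start; "wrist_torque": the same for the moment, N m; "width": finger opening in m; "grip_force": force on a finger pad.
Only numpy, scipy, OpenCV 4.12 (cv2) and the standard library are available. Lean on these libraries where they do the work, as an engineer would, in place of code of your own. Each camera call takes 0.05 s, during which the arm holds its last target. There are 200 camera calls.

### The job

Put the ejector rod back in the knock-out unit: take it off its rest, slide it nose first partway into the bore, let go of it there, regrip it further back by its black handle and push it home until the spring plunger of the lock block rides up on the rod and drops into its groove. How far back the lock block is clamped has not been measured, so go by feel: push steadily past the plunger's resistance, stop gently when the rod comes up against the end stop, never press it into the lock block with more than about 20 N, then let go. Do not drop the rod on the bench or disturb the nut, the rubber boot and the plug gauge lying nearby.

Things in the scene. Friction and masses are not known exactly. Their poses are not given: they have to be found in the camera images.
- rod: Ejector rod, loose, 0.25 kg, 245 mm long, starting level in the rest, tip away from the robot, to the front right, axis 70 mm above the bench: bare steel shank 14 mm thick, then from 185 mm behind the tip a 22 mm collar and a black ribbed handle. Origin on the axis 118 mm behind the tip, near the balance point, mid of the shank that lies free between the cradles; x axis towards the tip.
- rod_tip (a point): Centre of the rod's tip, x = +118 mm on the rod. The nose tapers over 16 mm from 14 to 2.4 mm diameter; a groove 3 mm deep runs round the rod, its bottom 28 to 32 mm behind the tip, steep in front and rising gently to the shank at 44 mm behind the tip.
- rod_handle (a point): Middle of the rod's black handle (20 mm diameter, 55 mm long), on the axis at x = -99 mm on the rod; the place for the second grip.
- rest: Rest of the rod, fixed: steel bar 250 x 50 x 6 mm with two V cradles of angle iron, up to 80 mm high, which hold the rod 37 to 63 mm and (by the handle) 197 to 237 mm behind its tip. Between them the shank can be gripped from above; lift the rod straight up. Origin on the bench under the rod's origin, x axis along the rod.
- guide: Knock-out unit, fixed: base plate 196 x 84 x 10 mm with a grey guide block 80 mm long, 56 mm wide, top 99 mm above the bench, bored through lengthwise: bore 16 mm, level, 75 mm above the bench. The rod slides in it with little friction, and let go partway in it stays, drooping a few mm at the handle. Origin on the bench under the mouth; x axis into the bore, away from the robot.
- bore_mouth (a point): Centre of the bore's mouth in the guide's front face, 75 mm above the bench; x axis into the bore.
- bore_far (a point): Centre of the guide bore's far end, 80 mm inside the mouth.
- bed: Bed of two steel rails behind the guide, fixed, origin under the guide bore's far end, x along the bore. Clamped on it, after a gap set by hand to 6 to 46 mm and not measured, a dark steel lock block (52 x 52 mm, top 97 mm above the bench) continues the bore, 17 mm wide, for 44 mm to a flat end stop: there the rod's tip is 130 to 170 mm inside the mouth.
- plunger (a joint): Lift (m) of the lock block's spring plunger (black knob 25 mm wide, 109 to 131 mm above the bench): 0 before the rod comes, 0.004 to 0.005 on the full shank, 0.001 to 0.002 in the groove. Going in, the nose must lift it (up to some 12 N, from about 30 to 14 mm before the end), then it drags (4 N) and drops into the groove just as the tip reaches the end stop.
- nut_a: A loose steel castle nut, 25 x 22 x 18 mm, near the unit; leave it alone. Origin in the centre of its underside.
- boot_a: A loose black rubber dust boot, 45 mm across, 22 mm high; leave it alone. Origin in the centre of its underside.
- gauge: A loose plug gauge, 19 x 135 x 16 mm, lying on the bench; leave it alone. Origin in the centre of its underside, y along it.

How it is judged:
By the outcome, as a careful person would: the job done as asked, in the order asked, and still so for the second after the job is handed in, with the robot touching nothing.
It also fails if it takes over 72 s, if anything falls off the work surface, if the arm or the gripper's body presses on something with over 40 N, if the wrist force passes 120 N, or if a joint passes its speed limit or range.

## Working session

There is one attempt and no reset: what is moved stays moved. The work goes in short steps, Python scripts to look and compute and a tool call to move; the robot and the scene stay as the last step left them, time stands still between calls to the robot, and variables do not carry over. Pictures are saved under pics/ and viewed, at most 12 in all, crops included, and the job is handed in when it is done.

Besides the shell and the picture viewer there is one more tool, called as name(argument=value, ...), one argument or row to a line, values as JSON. drive_tool: Moves the arm, as the interface text tells. Its arguments: {"type":"object","properties":{"motion":{"type":"array","items":{"type":"number","minimum":-1,"maximum":1}},"claw":{"type":"number"},"force":{"type":"number"}},"required":["motion"]}

```bash
ls; mkdir -p pics; python3 - <<'E'
from plant import ctrl
import cv2,numpy as np
for n in ("scene","top"):
    im=ctrl.read_camera(n); cv2.imwrite(f"pics/{n}0.png",cv2.resize(im[:,:,::-1],(768,576),interpolation=cv2.INTER_CUBIC)); 
    cv2.imwrite(f"{n}_raw.png",im[:,:,::-1])
    c=ctrl.calibration(n); print(n,np.round(c["mtx"],1).tolist(),np.round(-c["R"].T@c["t"],3),np.round(c["R"],3).tolist())
s=ctrl.state(); print(s)
E
```

```text
pics
scene [[465.8, 0.0, 246.1], [0.0, 465.8, 191.3], [0.0, 0.0, 1.0]] [ 0.067 -0.927  0.659] [[0.855, -0.518, 0.009], [-0.302, -0.512, -0.804], [0.421, 0.685, -0.594]]
top [[360.3, 0.0, 254.9], [0.0, 360.3, 189.4], [0.0, 0.0, 1.0]] [ 0.436 -0.25   0.914] [[0.02, -1.0, -0.017], [-0.997, -0.019, -0.069], [0.068, 0.018, -0.997]]
{'clock': 0.1, 'qpos': array([-8.89290927e+01,  9.10942587e+00,  9.15626590e+01,  9.11706215e-04,
        7.94230137e+01, -1.20390470e+01]), 'joint_velocities': array([-0.04933477, -0.15028234, -0.10595666, -0.06726666, -0.0130588 ,
       -0.06732996]), 'tau': array([ 4.34938136e-05, -3.86506391e+01, -3.22957921e+01,  7.04702502e-02,
        3.40029364e-02, -4.53131497e-05]), 'ee_pos': array([ 0.13038399, -0.5594597 ,  0.21373368]), 'orientation': array([[ 9.73937244e-01,  2.26817648e-01, -1.53817748e-05],
       [ 2.26817360e-01, -9.73935896e-01,  1.65978503e-03],
       [ 3.61487675e-04, -1.62001531e-03, -9.99998622e-01]]), 'wrist_force': array([ 1.19255242, -0.17928475, -0.30412628]), 'wrist_torque': array([ 0.0429107 ,  0.04933669, -0.01823977]), 'grip_force': 0.0, 'width': 0.09221923738502123}
```

View pics/scene0.png

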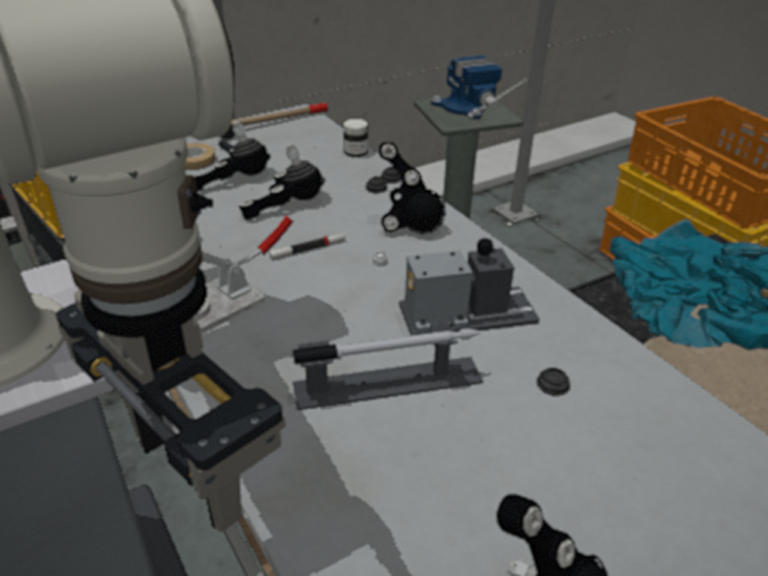

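View pics/top0.png

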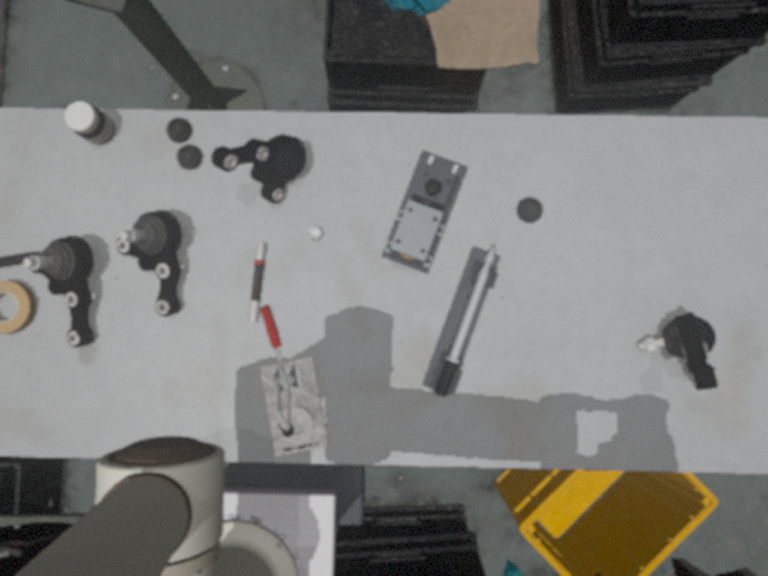

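The top view shows the rod from about (492,247) at the tip to (441,392) at the handle end. The guide block is at (417,230) and the lock block knob at (433,187). I'll zoom in for precise measurements.

```bash
cat > h.py <<'E'
import numpy as np,cv2
from plant import ctrl
def w(n,u,v,z):
    c=ctrl.calibration(n); d=c["R"].T@np.linalg.solve(c["mtx"],[u,v,1.]); o=-c["R"].T@c["t"]
    return o+d*(z-o[2])/d[2]
def px(n,X):
    c=ctrl.calibration(n); p=c["mtx"]@(c["R"]@np.array(X)+c["t"]); return p[:2]/p[2]
E
python3 - <<'E'
import cv2
a=cv2.imread("top_raw.png")[95:270,240:350]; b=cv2.imread("scene_raw.png")[150:280,185:385]
cv2.imwrite("pics/tc.png",cv2.resize(a,None,fx=3.4,fy=3.4,interpolation=cv2.INTER_CUBIC)[:600])
cv2.imwrite("pics/sc.png",cv2.resize(b,None,fx=4,fy=4,interpolation=cv2.INTER_CUBIC))
E
```

```text
(no output)
```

View pics/tc.png

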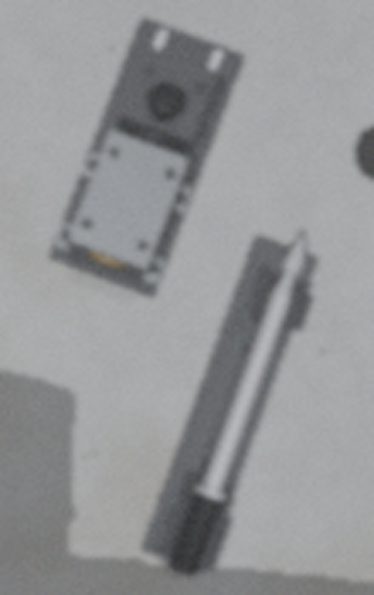

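View pics/sc.png

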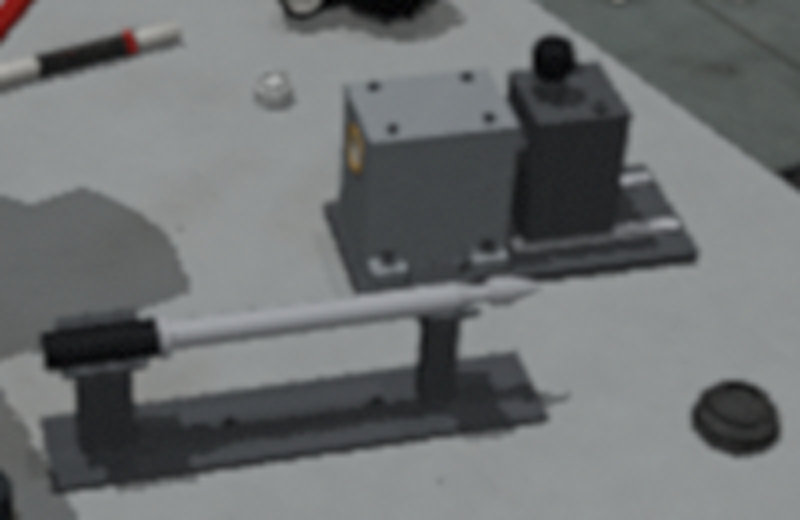

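The crops show the guide top corners, base plate corners, and the rod's tip, collar and handle end. Next I fit the poses to both cameras.

```bash
cat > fit.py <<'E'
from h import *
from scipy.optimize import least_squares
C={n:ctrl.calibration(n) for n in("top","scene")}
def P(n,X):
    c=C[n];p=c["mtx"]@(c["R"]@np.array(X)+c["t"]);return p[:2]/p[2]
T=lambda u,v:("top",240+u/3.4,95+v/3.4)
S=lambda u,v:("scene",185+u/4,150+v/4)
def fit(obs,x0):
    def f(p):
        c,s=np.cos(p[2]),np.sin(p[2])
        return np.concatenate([P(o[0],[p[0]+c*l[0]-s*l[1],p[1]+s*l[0]+c*l[1],l[2]])-o[1:] for l,o in obs])
    r=least_squares(f,x0,loss="soft_l1"); print(np.round(r.x[:2],4),np.degrees(r.x[2]).round(2)); print(np.round(r.fun.reshape(-1,2),1).tolist()); return r.x
# local: unit origin under mouth, y left; 
z=.099
g=[((0,.028,z),T(75,247)),((0,-.028,z),T(155,271)),((.08,.028,z),T(112,128)),((.08,-.028,z),T(191,153)),
((0,.028,z),S(347,84)),((0,-.028,z),S(366,143)),((.08,.028,z),S(495,68)),((.08,-.028,z),S(523,128))]
r=[((.118,0,.07),T(302,232)),((-.067,0,.07),T(210,493)),((-.127,0,.07),T(187,570)),((.118,0,.07),S(540,290)),((-.067,0,.07),S(165,334)),((-.127,0,.07),S(44,348))]
for k in (0,4):print([np.round(w(o[0],*o[1:],l[2])[:2],4).tolist() for l,o in g[k:k+4]])
print([np.round(w(o[0],*o[1:],l[2])[:2],4).tolist() for l,o in r])
print("guide");G=fit(g,[.5,-.25,-.3]);
print("guide top only");fit(g[:4],G);print("scene only");fit(g[4:],G)
print("rod");R=fit(r,[.4,-.35,-.3]);print("top");fit(r[:3],R);print("scene");fit(r[3:],R)
E
python3 fit.py
```

```text
[[0.5422, -0.2506], [0.527, -0.3043], [0.6233, -0.274], [0.6071, -0.3273]]
[[0.5488, -0.2473], [0.5271, -0.2974], [0.6271, -0.2753], [0.6051, -0.3279]]
[[0.5591, -0.4073], [0.3786, -0.3458], [0.3263, -0.3308], [0.555, -0.4098], [0.3818, -0.3445], [0.3282, -0.3242]]
guide
[ 0.5379 -0.276 ] -18.31
[[-0.5, -2.0], [-0.7, -1.0], [0.2, 0.3], [0.2, 0.9], [-0.3, 0.7], [2.2, 1.0], [-1.8, 0.4], [-0.1, -0.1]]
guide top only
[ 0.5364 -0.2778] -16.27
[[0.2, -0.9], [0.2, -0.7], [-0.3, 0.9], [-0.1, 0.7]]
scene only
[ 0.5399 -0.272 ] -22.24
[[0.3, -0.5], [1.0, -0.2], [-0.6, 0.6], [-0.6, 0.3]]
rod
[ 0.4456 -0.3685] -19.4
[[0.2, 0.9], [0.2, -1.7], [-1.9, 0.1], [0.1, -0.9], [0.8, 0.4], [-0.6, 1.1]]
top
[ 0.4458 -0.3695] -18.35
[[-0.3, 0.5], [1.1, -1.6], [-0.5, 0.4]]
scene
[ 0.4454 -0.3682] -20.6
[[0.3, -0.1], [0.5, -0.1], [-1.0, 0.1]]
```

```bash
python3 - <<'E'
from h import *
c=ctrl.calibration("wrist");s=ctrl.state();O=s["orientation"]
print(np.round(c["mtx"],1).tolist(),"campos in tool",O.T@(-c["R"].T@c["t"]-s["ee_pos"]),"cam axes in tool\n",np.round(O.T@c["R"].T,3))
d=np.array([.43,-.32,.30])-s["ee_pos"]; print(O.T@d/.3)
E
```

```text
[[297.3, 0.0, 254.6], [0.0, 297.3, 193.3], [0.0, 0.0, 1.0]] campos in tool [ 0.07609365 -0.00032062 -0.17041268] cam axes in tool
 [[-0.001 -0.963 -0.27 ]
 [ 1.    -0.001 -0.   ]
 [-0.    -0.27   0.963]]
[ 1.15383999 -0.55133317 -0.28624451]
```

drive_tool(
  motion=[0.05, -0.03, 0, 0.05, 0.17, -0.09, 0, 0.17, 0.33, -0.17, 0, 0.34, 0.5, -0.25, 0, 0.5, 0.67, -0.34, 0, 0.68, 0.83, -0.42, 0, 0.83, 0.95, -0.48, 0, 0.95, 1, -0.5, 0, 1, 1, -0.5, 0, 1],
  claw=1,
)

```text
clock: 1.23
ee_pos: [0.389, -0.345, 0.2142]
orientation: [[0.964, -0.266, -0.001], [-0.266, -0.964, 0.001], [-0.001, -0.001, -1.0]]
wrist_force: [-0.3, 0.0, 0.2]
width: 0.0921
grip_force: 0.0
```

```bash
python3 - <<'E'
from h import *
s=ctrl.state();im=ctrl.read_camera("wrist")
np.savez("w1.npz",im=im,**{k:v for k,v in ctrl.calibration("wrist").items()})
cv2.imwrite("pics/w1.png",cv2.resize(im[:,:,::-1],(784,588),interpolation=cv2.INTER_CUBIC))
print(s["clock"],s["ee_pos"],s["orientation"].round(4).tolist(),s["qpos"].round(1))
E
```

```text
1.225 [ 0.38900378 -0.34498685  0.21415429] [[0.9641, -0.2655, -0.0006], [-0.2655, -0.9641, 0.0007], [-0.0007, -0.0005, -1.0]] [-54.9   0.9 100.2  -0.   78.9  50.5]
```

View pics/w1.png

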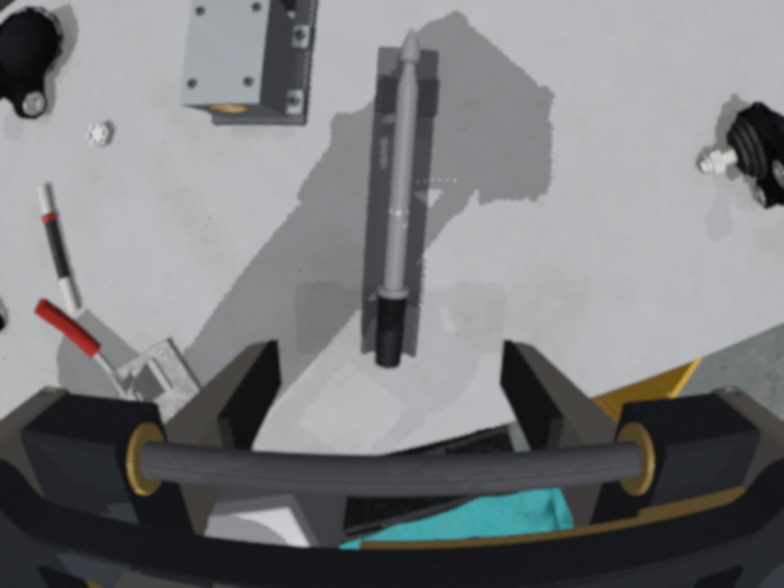

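The wrist view shows the rod tip at (411,32), the collar front at (392,293) and the handle end at (388,366). The guide's front top corners are at (183,104) and (264,109).

```bash
cat >> h.py <<'E'
def wf(c,u,v,z):
    "fisheye pixel (raw) at height z -> world"
    K=c["mtx"]; q=np.array([u-K[0,2],v-K[1,2]])/K[0,0]; r=np.hypot(*q)
    d=c["R"].T@np.array([*(q/r*np.sin(r)),np.cos(r)]); o=-c["R"].T@c["t"]
    return o+d*(z-o[2])/d[2]
E
python3 - <<'E'
from h import *
c=np.load("w1.npz"); k=512/784
def m(u,v,z): return wf(c,(u+.5)*k-.5,(v+.5)*k-.5,z)[:2]
tip,col,end,mid=m(411,32,.07),m(392,293,.07),m(388,366,.07),m(402,165,.07)
print("rod",tip.round(4),col.round(4),end.round(4),"len",np.linalg.norm(tip-end),np.linalg.norm(tip-col))
d=(tip-end)/np.linalg.norm(tip-end);print("yaw",np.degrees(np.arctan2(d[1],d[0])),np.degrees(np.arctan2(*(tip-col)[::-1])),"org",tip-.118*d, end+.127*d)
fl,fr=m(183,104,.099),m(264,109,.099);fl2=m(193,2,.099);br,br2=m(306,124,.01),m(318,2,.01);bl=m(212,122,.01)
e=fl-fr;print("guide",fl.round(4),fr.round(4),np.linalg.norm(e),"mouth",(fl+fr)/2,"yaw",np.degrees(np.arctan2(-e[0],e[1])),np.degrees(np.arctan2(*(fl2-fl)[::-1])),np.degrees(np.arctan2(*(br2-br)[::-1])), np.degrees(np.arctan2(-(bl-br)[0],(bl-br)[1])))
s=ctrl.state();print(np.degrees(np.arctan2(s["orientation"][1,0],s["orientation"][0,0])))
E
```

```text
rod [ 0.5538 -0.406 ] [ 0.3784 -0.3439] [ 0.324  -0.3258] len 0.2434102524915629 0.18610621358302898
yaw -19.249146875865332 -19.4941627638855 org [ 0.44244526 -0.3671068 ] [ 0.44394613 -0.3676309 ]
guide [ 0.5479 -0.2476] [ 0.5239 -0.3003] 0.05788220012180351 mouth [ 0.53592629 -0.27392678] yaw -24.531226900769806 -19.051190710682768 -20.195851354903663 -20.825863405590095
-15.457026235351153
```

drive_tool(
  motion=[0.1, 0.012, 0, 0.07, 0.18, 0.022, 0, 0.136, 0.195, 0.024, 0, 0.136, 0.195, 0.024, 0, 0.136],
)

```text
clock: 1.78
ee_pos: [0.4421, -0.3687, 0.2143]
orientation: [[0.943, -0.333, -0.001], [-0.333, -0.943, 0.001], [-0.001, -0.0, -1.0]]
wrist_force: [-0.8, -0.6, -0.6]
width: 0.0919
grip_force: 0.0
```

```bash
python3 - <<'E'
from h import *
im=ctrl.read_camera("wrist")
np.savez("w2.npz",im=im,**{k:v for k,v in ctrl.calibration("wrist").items()})
cv2.imwrite("pics/w2.png",cv2.resize(im[:240,80:400,::-1],None,fx=2.5,fy=2.5,interpolation=cv2.INTER_CUBIC))
E
```

```text
(no output)
```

View pics/w2.png

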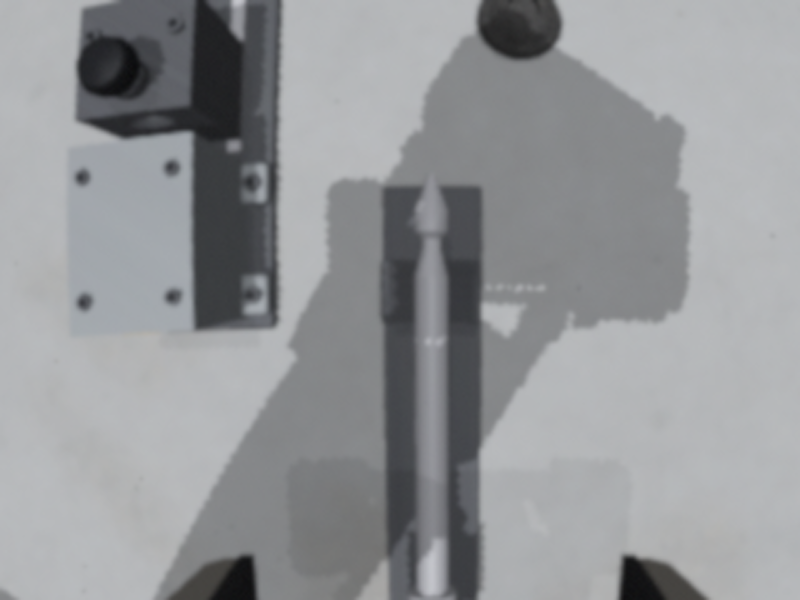

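The rod is nearly aligned with the image column, running from the tip at (431,178) to the collar at (433,597). The guide top corners are (72,336), (194,328), (68,148) and (192,132).

```bash
python3 - <<'E'
from h import *
c=np.load("w2.npz")
def m(u,v,z): return wf(c,80+(u+.5)/2.5-.5,(v+.5)/2.5-.5,z)[:2]
a=lambda d:np.degrees(np.arctan2(d[1],d[0])).round(2)
tip,col=m(431,178,.07),m(433,597,.07)
d=tip-col;print("rod",tip,col,np.linalg.norm(d),a(d),"org",tip-.118*d/np.linalg.norm(d))
fl,fr,bl,br=[m(*p,.099) for p in((72,336),(194,328),(68,148),(192,132))]
mid=(fl+fr)/2;mb=(bl+br)/2
print("guide",mid,mb,np.linalg.norm(mid-mb),a(mb-mid),"widths",np.linalg.norm(fl-fr),np.linalg.norm(bl-br),"edges",a(bl-fl),a(br-fr),a(fl-fr)-90,a(bl-br)-90)
s1,s2,s3,s4=[m(*p,.099) for p in((83,177),(172,167),(85,301),(174,296))]
print("screws",a(s1-s3),a(s2-s4),a(s3-s4)-90,a(s1-s2)-90,(s1+s2+s3+s4)/4,(fl+fr+bl+br)/4)
b1,b2=m(277,327,.01),m(278,60,.01);print("plate",a(b2-b1))
s=ctrl.state();print(s["ee_pos"],a(s["orientation"][:2,0]))
lf=m(76,121,.097);print("lock front left", np.dot(lf-mid,(mb-mid)/np.linalg.norm(mb-mid)))
E
```

```text
rod [ 0.55567447 -0.40568909] [ 0.37965579 -0.3440511 ] 0.18649883998832534 -19.3 org [ 0.44430539 -0.36669001]
guide [ 0.53979849 -0.2711413 ] [ 0.61444075 -0.29782132] 0.07926720755534282 -19.67 widths 0.05553837092286026 0.05567171070756514 edges -19.62 -19.72 -19.209999999999994 -19.680000000000007
screws -19.85 -19.48 -20.400000000000006 -20.010000000000005 [ 0.577356   -0.28407897] [ 0.57711962 -0.28448131]
plate -19.85
[ 0.44202043 -0.36857885  0.21441163] -19.45
lock front left 0.09103213846237068
```

drive_tool(
  motion=[0.005, -0.008, 0.1, 0, 0.005, -0.008, 0.25, 0, 0.005, -0.008, 0.4, 0, 0.005, -0.008, 0.5, 0, 0.005, -0.008, 0.535, 0, 0.005, -0.008, 0.545, 0, 0.005, -0.008, 0.545, 0, 0.005, -0.008, 0.545, 0],
)

```text
clock: 2.82
ee_pos: [0.4459, -0.3676, 0.0526]
orientation: [[0.943, -0.333, 0.002], [-0.333, -0.943, -0.002], [0.002, 0.001, -1.0]]
wrist_force: [-0.6, 0.5, 0.2]
width: 0.0922
grip_force: 0.0
```

drive_tool(
  motion=[0, 0, 0, 0, 0, 0, 0, 0, 0, 0, 0, 0, 0, 0, 0, 0, 0, 0, 0, 0, 0, 0, 0, 0, 0, 0, 0, 0, 0, 0, 0, 0],
  claw=-1,
  force=30,
)

```text
clock: 3.82
ee_pos: [0.4452, -0.3668, 0.0511]
orientation: [[0.943, -0.333, -0.0], [-0.333, -0.943, -0.0], [0.0, 0.0, -1.0]]
wrist_force: [-1.9, -4.9, 1.3]
width: 0.014
grip_force: 3.2
```

drive_tool(
  motion=[0, 0, 0, 0, 0, 0, 0, 0, 0, 0, -0.01, 0, 0, 0, -0.04, 0, 0, 0, -0.1, 0, 0, 0, -0.16, 0, 0, 0, -0.2, 0, 0, 0, -0.2, 0, 0, 0, -0.2, 0],
)

```text
clock: 4.95
ee_pos: [0.4449, -0.3663, 0.1106]
orientation: [[0.943, -0.333, -0.001], [-0.333, -0.943, 0.001], [-0.001, -0.001, -1.0]]
wrist_force: [0.6, 0.5, -2.7]
width: 0.0131
grip_force: 30.0
```

```bash
python3 - <<'E'
from h import *
im=ctrl.read_camera("wrist")
np.savez("w3.npz",im=im,**{k:v for k,v in ctrl.calibration("wrist").items()})
cv2.imwrite("pics/w3.png",cv2.resize(im[:,60:400,::-1],None,fx=1.5,fy=1.5,interpolation=cv2.INTER_CUBIC))
s=ctrl.state();print(s)
E
```

```text
{'clock': 5.0, 'qpos': array([-5.14781768e+01,  1.50726821e+01,  9.68471625e+01,  1.37471084e-03,
        6.81711351e+01,  5.79581800e+01]), 'joint_velocities': array([-0.04079799,  0.36369542,  0.14546606,  0.06493002,  0.00514418,
       -0.069191  ]), 'tau': array([ 1.90691942e-03, -4.19843817e+01, -3.12276292e+01,  4.32408624e-02,
       -5.72365138e-02,  1.52557977e-04]), 'ee_pos': array([ 0.44477687, -0.36619895,  0.1103039 ]), 'orientation': array([[ 9.43008074e-01, -3.32768432e-01, -9.71535903e-04],
       [-3.32767176e-01, -9.43008181e-01,  1.25619536e-03],
       [-1.33418846e-03, -8.61307106e-04, -9.99998739e-01]]), 'wrist_force': array([-0.05729516,  0.92100524, -1.92713499]), 'wrist_torque': array([ 0.0031067 ,  0.05232363, -0.05199376]), 'grip_force': 29.9995619058609, 'width': 0.01293715713876279}
```

View pics/w3.png

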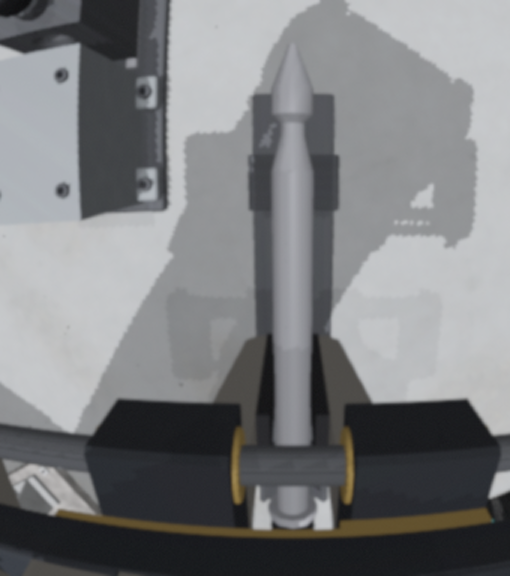

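The rod is held level-looking, with its tip at crop pixel (292,44).

```bash
python3 - <<'E'
from h import *
c=np.load("w3.npz");s=ctrl.state();O=s["orientation"];p=s["ee_pos"]
def m(u,v,z): return wf(c,60+(u+.5)/1.5-.5,(v+.5)/1.5-.5,z)
for z in(-.003,0,.003):
    t=m(292,44,p[2]+.019+z);q=m(292,400,p[2]+.019);print(z,(O.T@(t-p)).round(4),(O.T@(q-p)).round(4))
    l=(O.T@(t-p))
yg=np.radians(-19.7);ax=np.array([np.cos(yg),np.sin(yg)]);M=np.array([.5395,-.2711])
# tool yaw target -19.7; tip offset 118.  target TCP so tip is 25 mm before mouth
T=np.array([*(M-ax*(.118+.025)),.075-.019]);print("target",T,"tool shift/0.3",(O.T@(T-p)/.3).round(3))
E
```

```text
-0.003 [ 0.12   -0.0002 -0.0162] [-0.0107 -0.0003 -0.019 ]
0 [ 0.1192 -0.0002 -0.0192] [-0.0107 -0.0003 -0.019 ]
0.003 [ 0.1183 -0.0002 -0.0222] [-0.0107 -0.0003 -0.019 ]
target [ 0.40486971 -0.22289538  0.056     ] tool shift/0.3 [-0.284 -0.406  0.182]
```

drive_tool(
  motion=[-0.06, 0, 0, 0, -0.18, 0, 0, 0.009, -0.27, -0.04, 0, 0.009, -0.284, -0.15, 0, 0.009, -0.284, -0.27, 0, 0.009, -0.284, -0.37, 0, 0.009, -0.284, -0.405, 0.03, 0.009, -0.284, -0.406, 0.1, 0.009, -0.284, -0.406, 0.16, 0.009, -0.284, -0.406, 0.182, 0.009, -0.284, -0.406, 0.182, 0.009, -0.284, -0.406, 0.182, 0.009],
)

```text
clock: 6.5
ee_pos: [0.4058, -0.2241, 0.0571]
orientation: [[0.941, -0.337, 0.001], [-0.337, -0.941, -0.001], [0.001, 0.001, -1.0]]
wrist_force: [0.2, -0.4, -2.2]
width: 0.013
grip_force: 30.0
```

```bash
python3 - <<'E'
from h import *
im=ctrl.read_camera("wrist")
np.savez("w4.npz",im=im,**{k:v for k,v in ctrl.calibration("wrist").items()})
cv2.imwrite("pics/w4.png",cv2.resize(im[:300,130:380,::-1],None,fx=2,fy=2,interpolation=cv2.INTER_CUBIC))
s=ctrl.state();print(s["clock"],s["ee_pos"],np.degrees(np.arctan2(*s["orientation"][:2,0][::-1])),s["wrist_force"])
E
```

```text
6.55 [ 0.40583706 -0.22411212  0.05721654] -19.700965766844124 [ 0.27733218  0.14056305 -1.82422668]
```

View pics/w4.png

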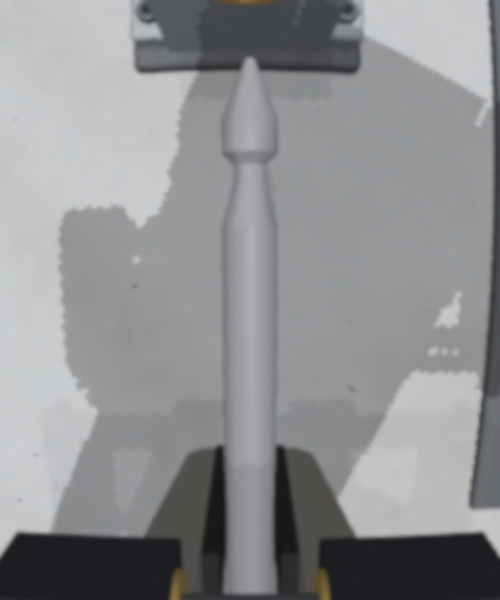

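The tip at (249,60) is centred on the plate, whose edges are at 135 and 360. The bush centre at about 246 calls for a nudge of about 0.7 mm.

drive_tool(
  motion=[0, -0.002, 0.003, 0, 0.03, -0.002, 0.003, 0, 0.06, -0.002, 0.003, 0, 0.083, -0.002, 0.003, 0, 0.095, -0.002, 0.003, 0, 0.107, -0.002, 0.003, 0, 0.12, -0.002, 0.003, 0, 0.133, -0.002, 0.003, 0, 0.133, -0.002, 0.003, 0],
)

```text
clock: 7.68
ee_pos: [0.4434, -0.2365, 0.0556]
orientation: [[0.942, -0.337, 0.0], [-0.337, -0.942, -0.0], [0.0, 0.0, -1.0]]
wrist_force: [-1.0, 0.6, -1.6]
width: 0.0132
grip_force: 30.0
```

drive_tool(
  motion=[0.02, 0, 0, 0, 0.05, 0, 0, 0, 0.08, 0, 0, 0, 0.11, 0, 0, 0, 0.14, 0, 0, 0, 0.17, 0, 0, 0, 0.2, 0, 0, 0, 0.222, 0, 0, 0, 0.233, 0, 0, 0, 0.233, 0, 0, 0, 0.233, 0, 0, 0],
)

```text
clock: 9.05
ee_pos: [0.5087, -0.2598, 0.0555]
orientation: [[0.942, -0.337, -0.0], [-0.337, -0.942, 0.0], [-0.0, -0.0, -1.0]]
wrist_force: [0.2, 0.0, -1.2]
width: 0.013
grip_force: 30.0
```

drive_tool(
  motion=[0, 0, 0, 0, 0, 0, 0, 0, 0, 0, 0, 0, 0, 0, 0, 0, 0, 0, 0, 0, 0, 0, 0, 0],
  claw=0,
)

```text
clock: 9.8
ee_pos: [0.509, -0.2599, 0.0556]
orientation: [[0.942, -0.337, 0.0], [-0.337, -0.942, 0.0], [0.0, -0.0, -1.0]]
wrist_force: [0.3, -0.1, -0.3]
width: 0.0457
grip_force: 0.0
```

drive_tool(
  motion=[-0.04, 0, 0, 0, -0.12, 0, 0, 0, -0.2, 0, 0, 0, -0.28, 0, 0.006, 0, -0.32, 0, 0.012, 0, -0.33, 0, 0.013, 0, -0.33, 0, 0.013, 0, -0.33, 0, 0.013, 0],
)

```text
clock: 10.8
ee_pos: [0.4164, -0.227, 0.052]
orientation: [[0.942, -0.337, 0.001], [-0.337, -0.942, -0.001], [0.001, 0.0, -1.0]]
wrist_force: [0.1, -0.6, 0.0]
width: 0.046
grip_force: 0.0
```

```bash
python3 - <<'E'
from h import *
im=ctrl.read_camera("wrist");sc=ctrl.read_camera("scene")
a=cv2.resize(im[:,100:400,::-1],(450,576));b=cv2.resize(sc[150:280,200:370,::-1],(349,267))
o=np.zeros((576,800,3),np.uint8);o[:,:450]=a;o[:267,450:799]=b
cv2.imwrite("pics/w5.png",o)
s=ctrl.state();print(s["clock"],s["ee_pos"],s["width"],s["wrist_force"])
E
```

```text
10.9 [ 0.41620338 -0.22683131  0.05180828] 0.046275908432670966 [ 0.67305239  0.19190935 -0.50101033]
```

View pics/w5.png

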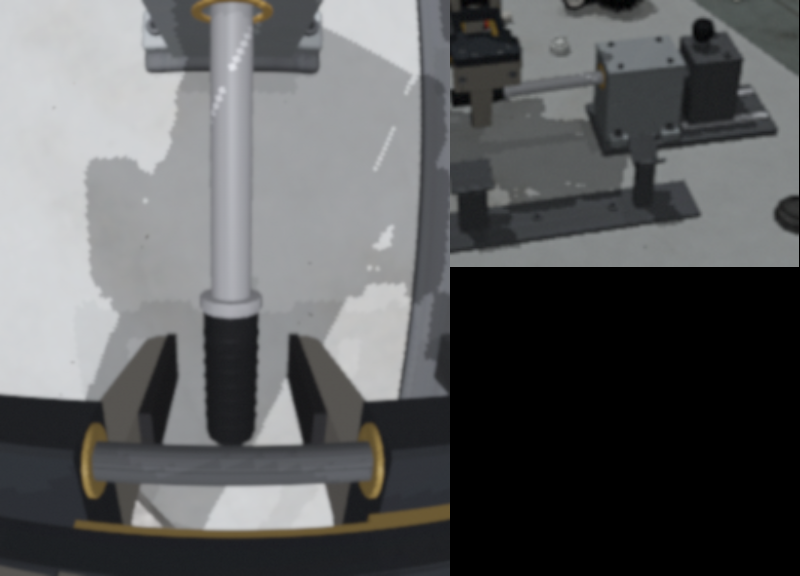

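The rod rests in the bore, drooping slightly, with its handle at (230,375) centred between the fingers. I'll regrip it there.

drive_tool(
  motion=[0, 0, 0, 0, 0, 0, 0, 0, 0, 0, 0, 0, 0, 0, 0, 0, 0, 0, 0, 0, 0, 0, 0, 0, 0, 0, 0, 0],
  claw=-1,
  force=35,
)

```text
clock: 11.78
ee_pos: [0.4158, -0.2266, 0.0517]
orientation: [[0.942, -0.337, 0.0], [-0.337, -0.942, 0.0], [0.0, -0.0, -1.0]]
wrist_force: [0.9, 0.5, -0.7]
width: 0.0191
grip_force: 35.0
```

drive_tool(
  motion=[0, 0, -0.005, 0, 0, 0, -0.01, 0, 0, 0, -0.012, 0, 0, 0, -0.012, 0],
)

```text
clock: 12.28
ee_pos: [0.4155, -0.2264, 0.0551]
orientation: [[0.942, -0.337, -0.001], [-0.337, -0.942, 0.0], [-0.001, -0.0, -1.0]]
wrist_force: [0.6, -0.3, -1.4]
width: 0.019
grip_force: 35.0
```

drive_tool(
  motion=[0.01, 0, 0, 0, 0.02, 0, 0, 0, 0.03, 0, 0, 0, 0.04, 0, 0, 0, 0.05, 0, 0, 0, 0.05, 0, 0, 0],
)

```text
clock: 13.02
ee_pos: [0.4301, -0.2318, 0.0553]
orientation: [[0.942, -0.337, 0.0], [-0.337, -0.942, -0.0], [0.0, 0.0, -1.0]]
wrist_force: [-0.2, -0.8, -1.8]
width: 0.0191
grip_force: 35.0
```

drive_tool(
  motion=[0.007, 0, 0, 0, 0.014, 0, 0, 0, 0.021, 0, 0, 0, 0.028, 0, 0, 0, 0.035, 0, 0, 0, 0.042, 0, 0, 0],
)

```text
clock: 13.78
ee_pos: [0.4414, -0.2356, 0.055]
orientation: [[0.942, -0.337, -0.001], [-0.337, -0.942, 0.001], [-0.001, -0.0, -1.0]]
wrist_force: [-3.4, 1.2, -0.5]
width: 0.0187
grip_force: 35.0
```

drive_tool(
  motion=[0.005, 0, 0, 0, 0.01, 0, 0, 0, 0.015, 0, 0, 0, 0.02, 0, 0, 0],
)

```text
clock: 14.28
ee_pos: [0.4473, -0.2378, 0.0552]
orientation: [[0.942, -0.337, -0.001], [-0.337, -0.942, 0.0], [-0.001, -0.0, -1.0]]
wrist_force: [-3.9, 0.4, 0.4]
width: 0.0191
grip_force: 35.0
```

drive_tool(
  motion=[0.005, 0, 0, 0, 0.01, 0, 0, 0],
)

```text
clock: 14.52
ee_pos: [0.4504, -0.239, 0.0554]
orientation: [[0.942, -0.337, 0.0], [-0.337, -0.942, -0.0], [0.0, 0.0, -1.0]]
wrist_force: [-3.9, 1.6, 0.8]
width: 0.0191
grip_force: 35.0
```

drive_tool(
  motion=[0.004, 0, 0, 0, 0.008, 0, 0, 0, 0.012, 0, 0, 0],
)

```text
clock: 14.9
ee_pos: [0.4537, -0.2402, 0.0553]
orientation: [[0.942, -0.337, -0.0], [-0.337, -0.942, 0.0], [-0.0, -0.0, -1.0]]
wrist_force: [-4.4, 1.3, 0.8]
width: 0.0193
grip_force: 35.0
```

drive_tool(
  motion=[0.004, 0, 0, 0, 0.008, 0, 0, 0],
)

```text
clock: 15.15
ee_pos: [0.4559, -0.241, 0.0553]
orientation: [[0.942, -0.337, 0.0], [-0.337, -0.942, -0.0], [0.0, 0.0, -1.0]]
wrist_force: [-3.4, 1.3, 0.6]
width: 0.0187
grip_force: 35.0
```

drive_tool(
  motion=[0.004, 0, 0, 0, 0.008, 0, 0, 0],
)

```text
clock: 15.4
ee_pos: [0.4583, -0.2418, 0.0553]
orientation: [[0.941, -0.337, 0.0], [-0.337, -0.941, -0.0], [0.0, 0.0, -1.0]]
wrist_force: [-2.8, 1.8, 0.2]
width: 0.019
grip_force: 35.0
```

drive_tool(
  motion=[0.004, 0, 0, 0, 0.008, 0, 0, 0],
)

```text
clock: 15.65
ee_pos: [0.461, -0.2429, 0.0556]
orientation: [[0.941, -0.337, 0.001], [-0.337, -0.941, -0.001], [0.001, 0.0, -1.0]]
wrist_force: [-1.4, -0.1, -0.3]
width: 0.0187
grip_force: 35.0
```

drive_tool(
  motion=[0.004, 0, 0, 0, 0.008, 0, 0, 0],
)

```text
clock: 15.9
ee_pos: [0.4622, -0.2432, 0.0552]
orientation: [[0.942, -0.337, -0.001], [-0.337, -0.942, 0.0], [-0.001, -0.0, -1.0]]
wrist_force: [-4.7, 1.6, 2.1]
width: 0.0188
grip_force: 35.0
```

drive_tool(
  motion=[0.004, 0, 0, 0],
)

```text
clock: 16.02
ee_pos: [0.4624, -0.2432, 0.0549]
orientation: [[0.942, -0.337, -0.004], [-0.337, -0.942, 0.002], [-0.004, -0.0, -1.0]]
wrist_force: [-9.6, 2.2, 3.0]
width: 0.0192
grip_force: 35.0
```

drive_tool(
  motion=[0.002, 0, 0, 0, 0.002, 0, 0, 0],
)

```text
clock: 16.27
ee_pos: [0.4624, -0.2432, 0.0547]
orientation: [[0.942, -0.337, -0.005], [-0.337, -0.942, 0.002], [-0.005, -0.0, -1.0]]
wrist_force: [-8.7, 1.7, 4.0]
width: 0.019
grip_force: 35.0
```

```bash
python3 - <<'E'
from h import *
sc=ctrl.read_camera("scene");o=cv2.imread("scene_raw.png")
f=lambda a:cv2.resize(a[140:230,255:355],(400,360),interpolation=cv2.INTER_CUBIC)
cv2.imwrite("pics/k6.png",np.hstack([f(o),f(sc[:,:,::-1])]))
G=cv2.cvtColor(o,cv2.COLOR_BGR2GRAY),cv2.cvtColor(sc,cv2.COLOR_RGB2GRAY)
# knob shift: template match vertical
t=cv2.resize(G[0][156:169,315:333],None,fx=8,fy=8,interpolation=cv2.INTER_CUBIC);i=cv2.resize(G[1][148:178,308:340],None,fx=8,fy=8,interpolation=cv2.INTER_CUBIC)
r=cv2.minMaxLoc(cv2.matchTemplate(i,t,cv2.TM_CCOEFF_NORMED));print(r[1],np.array(r[3])/8-[7,8],"px shift")
X=[.66,-.32,.12];print(px("scene",X),px("scene",np.add(X,[0,0,.005]))-px("scene",X))
s=ctrl.state();print(s["clock"],s["ee_pos"],s["wrist_force"])
E
```

```text
0.9826459884643555 [ 0.   -0.75] px shift
[334.93835713 164.4149529 ] [ 0.28884218 -1.98575265]
16.325 [ 0.46246854 -0.24316111  0.05473108] [-9.35217189  2.44460431  2.5014961 ]
```

View pics/k6.png

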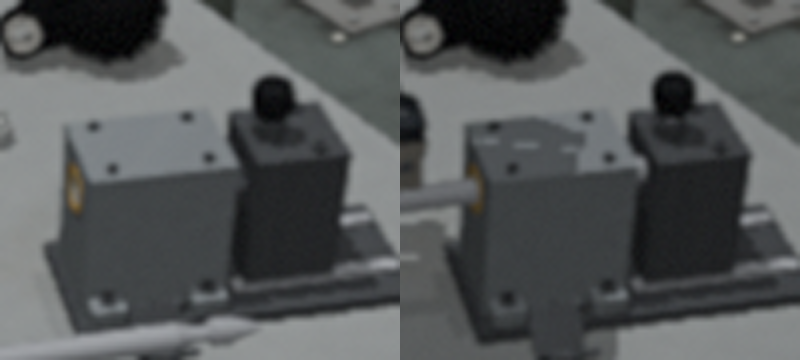

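The knob is up by 0.75 px, about 1.9 mm, so the plunger is in the groove. The rod stalls on the stop at about 10 N. Now I ease off, release and retreat.

drive_tool(
  motion=[-0.003, 0, 0, 0, -0.005, 0, 0, 0],
)

```text
clock: 16.58
ee_pos: [0.4624, -0.2432, 0.055]
orientation: [[0.942, -0.337, -0.001], [-0.337, -0.942, 0.001], [-0.001, -0.0, -1.0]]
wrist_force: [-3.2, 0.7, 0.1]
width: 0.0194
grip_force: 35.0
```

drive_tool(
  motion=[0, 0, 0, 0, 0, 0, 0, 0, 0, 0, 0, 0, 0, 0, 0, 0, 0, 0, 0, 0, 0, 0, 0, 0],
  claw=0.1,
)

```text
clock: 17.32
ee_pos: [0.463, -0.2435, 0.0553]
orientation: [[0.942, -0.337, 0.0], [-0.337, -0.942, -0.0], [0.0, -0.0, -1.0]]
wrist_force: [0.4, 0.0, -0.5]
width: 0.0503
grip_force: 0.0
```

drive_tool(
  motion=[0, 0, -0.03, 0, 0, 0, -0.1, 0, 0, 0, -0.2, 0, 0, 0, -0.3, 0, -0.05, 0, -0.4, 0, -0.1, 0, -0.45, 0, -0.1, 0, -0.45, 0, -0.1, 0, -0.45, 0],
)

```text
clock: 18.32
ee_pos: [0.4347, -0.2333, 0.1898]
orientation: [[0.941, -0.337, -0.0], [-0.337, -0.941, 0.0], [-0.0, -0.0, -1.0]]
wrist_force: [0.4, 0.1, 0.8]
width: 0.0504
grip_force: 0.0
```

```bash
python3 - <<'E'
from h import *
sc=ctrl.read_camera("scene");o=cv2.imread("scene_raw.png")
cv2.imwrite("pics/f7.png",cv2.resize(sc[120:290,170:400,::-1],None,fx=3,fy=3,interpolation=cv2.INTER_CUBIC))
G=cv2.cvtColor(o,cv2.COLOR_BGR2GRAY),cv2.cvtColor(sc,cv2.COLOR_RGB2GRAY)
t=cv2.resize(G[0][156:169,315:333],None,fx=8,fy=8,interpolation=cv2.INTER_CUBIC);i=cv2.resize(G[1][148:178,308:340],None,fx=8,fy=8,interpolation=cv2.INTER_CUBIC)
r=cv2.minMaxLoc(cv2.matchTemplate(i,t,cv2.TM_CCOEFF_NORMED));print(r[1],np.array(r[3])/8-[7,8],"px shift")
# expected collar/handle-end position if tip 135 in
yg=np.radians(-19.7);M=np.array([.5395,-.2711,.075]);ax=np.array([np.cos(yg),np.sin(yg),0])
print([((px("scene",M+ax*(.135-d))-[170,120])*3).round() for d in(.185,.245)])
E
```

```text
0.9952800273895264 [ 0.   -0.25] px shift
[array([243., 209.]), array([159., 218.])]
```

View pics/f7.png

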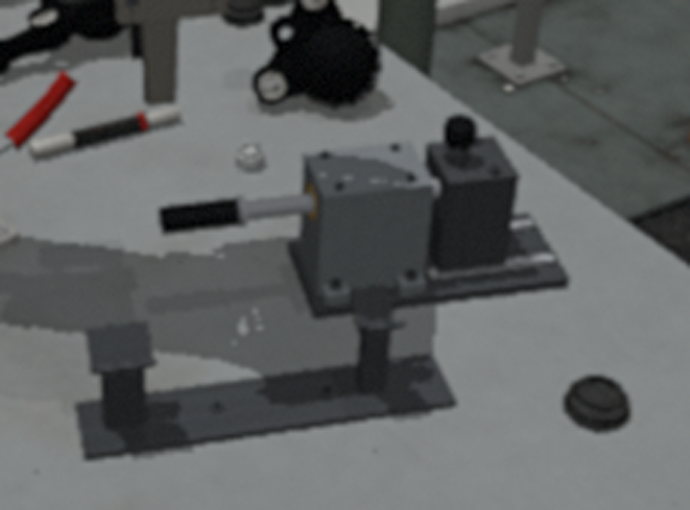

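The handle end at (160,218) is where a fully seated rod should be. The stop at about 135 mm also agrees with the ~11 mm gap measured in the images. The neighbouring items are untouched and the gripper is clear, so I'm handing in.

```bash
python3 -c "
from plant import ctrl
print(ctrl.hand_in())"
```

```text
the job is handed in; nothing more can be done
None
```

The ejector rod is home against the end stop, pressed in with about 10 N, and by feel and camera the plunger has dropped into the groove; the gripper is clear, the neighbouring parts look undisturbed, and the job was handed in at about 18 s (no verdict was returned).

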